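# Check in a spare circuit board: rack to inspection stand

### The job

Slide the circuit board with the yellow grip up out of its slot in the blue rack, leaving the other two boards in place, and lower it onto the sloping inspection stand, letting go only once it is down on the ledge, so that it rests centred and flat against the black back plate. Then press the stand's red button once the board is released, to take its picture, and leave the board there. Do not knock the other things about.

Things in the scene. Friction and masses are not known exactly. Their poses are not given: they have to be found in the camera images.
- board: The board to move: green circuit board 120 wide x 110 high x 5 thick, about 0.16 kg, YELLOW grip on its top edge; loose, in any of the rack's three slots. Origin: middle of its bottom edge, mid-thickness. Own z runs up the board to the grip (in the rack it leans 30 deg from vertical, top towards the robot), y along its level width, x out of its upper face, away from the robot.
- board_grip (a point): Centre of the yellow grip (60 long along y, 12 thick, 16 high, top 126 above the bottom edge), 118 up the board's z from its origin. Black chips stand 5 proud of the board's +x face, all lower than 70 above the bottom edge.
- board_black: Green board with a BLACK grip. Same size, shape and frame as the yellow-grip board, standing in another slot of the rack; stays there.
- board_white: Green board with a WHITE grip. Same size, shape and frame as the yellow-grip board, standing in another slot of the rack; stays there.
- rack: Fixed blue rack 250 x 150, 102 high; origin centre of underside, z up, x away from the robot. Three slots at x = -72, 0, +72, leaning 30 deg, top to -x; grips of neighbours are 50 apart, a nearer one reaches 36 farther up along the boards' z. Boards stand on sills 30 up; 8-wide grooves hold the side edges of their lowest 72 (2.5 play each side): draw a board 75 or more along its z to free it.
- cradle: Sloping cradle on the stand. Its frame is the pose of a board fully home: origin 30 above the table, at the middle of the board's bottom edge; z up the slope (25 deg from vertical, top towards the robot), y along the ledge, x out of the slope, away from the robot. Black back plate, face at x = -2.5, 100 wide, up to z = 70. Ledge 130 wide at z = 0 with a lip 8 high at x = 16.5 to 20.5.
- stand: Fixed grey inspection stand, base 12 high, origin under its centre (30 below the cradle's origin), level, turned like the cradle. A black camera on a post, up to 160 high, looks at the cradle from 95 to 150 beyond it (+x), 25 to 65 to its left; nothing tall on the robot's side.
- capture_top (a point): Centre of the top of the red capture button (32 diameter) on the stand's base, 125 to the right (-y) of the cradle; pressed straight down.
- capture (a joint): Travel of the spring-back capture button: 0 up, 0.006 m fully down (5 N); counts as pressed beyond 0.004.
- spray_blue: White spray can, blue band and cap, 64 diameter, 170 high; bystander. Origin under its centre.
- spray_green: White spray can, green band and cap, 64 diameter, 170 high; bystander. Origin under its centre.
- jar: Amber jar with red lid, 60 diameter, 75 high, between rack and stand on the robot's side; bystander. Origin under its centre.
- carton: Small brown carton 90 x 120 x 50 high; bystander. Origin under its centre.
- driver: Screwdriver lying on the table, bystander.

How it is judged:
By the outcome, as a careful person would: the job done as asked, in the order asked, and still so for the second after the job is handed in, with the robot touching nothing.
It also fails if it takes over 58 s, if anything falls off the work surface, if the arm or the gripper's body presses on something with over 40 N, if the wrist force passes 120 N, or if a joint passes its speed limit or range.

### The arm

A 6-joint arm with a two-finger parallel gripper is mounted at the origin on the work surface. World frame = base frame: x ahead of the robot, y to its left, z up, the work surface at z = 0. Lengths are in m, angles in rad, forces in N, time in s.
With the tool pointing down it reaches from about 0.35 to 0.85 m from the base axis. Payload 8.1 kg.
Tool frame: the origin (TCP) lies on the centre line of the jaws, within the pads' length; the fingertips stand 17 mm ahead of it and the grasp point (between the pads) lies 2 mm behind it; z points along the fingers, y is the line along which they close (so a half turn about z gives the same grasp; the last joint's range is limited). The gripper opens to 93 mm and grips with 3 to 60 N. Pads are 15 mm wide; open, the fingers measure 128 mm over their backs; the gripper's body (75 mm by 188 mm) begins 65 mm behind the grasp point.
Start: joints at [-1.231, 0.13, 1.488, -0, 1.523, -0.085], TCP at [0.247, -0.547, 0.236] pointing down, gripper open.
Joint ranges: [-2.96, 2.96], [-0.89, 2.26], [0.02, 2.5], [-1.34, 4.48], [0, 2.73], [-2.66, 2.66]. Speed limits (rad/s): [2.39, 2.39, 2.79, 3.14, 3.14, 3.14].

### API

Orientations are given as a rotation vector (axis times angle).
In Python, from plant import status, eyes, robot gives the robot as it stands. The module is installed in compiled form; this text tells all that it offers.
- The arm moves only by the tool servo_tool, never from a script. Its argument "plan" is text: rows parted by semicolons, each of 4 numbers parted by spaces: the shift along the tool's x, y, z in m, then the turn about the tool's z in degrees. A call has 1 to 12 rows; each row is the pose to reach, as a shift and turn from the pose commanded when the call began, along the tool's axes at that moment; what a row does not reach only later rows make up. A row lasts 1/12 s, in which the tool goes at most 41.7 mm and 7.16 degrees, less where a joint would pass 70% of its speed; a pose out of reach is approached as far as the arm can. A call with a gripper value outside its range is refused whole. "grip" is the closure, from -1 (fully open) to 1 (shut), set as the call begins (left out, the last holds). The fingers move at their own pace and stop on an object; "grip_force" is the grip in N (left out, the last holds). Time passes only in rows, so rows that repeat a pose let the fingers close. It gives the time, the measured TCP pose, the force, the opening and the grip force at its end, in the units of the state.
- status.read_state(): the state, without advancing time (a new reading comes with each control period).
- eyes.read_camera(name): name is "scene" or "top"; returns a dict with "image" (400x640x3 uint8, blue, green, red), "fovy" (degrees; the focal length in pixels is half the picture's height over the tangent of half this angle, whatever the lens; pixels are square), "cx", "cy" (the principal point, pixels), "world_from_camera" (4x4, takes a point from camera to world coordinates). Camera axes: x right, y down, z forward; pixel columns grow to the right and rows downward; lengths in m; the calibration is good to about 2 mm. A picture is of the moment at which its call begins. There is no depth.
- robot.close_job(): hands the job in; it is judged then, once.
The state is a dict: "t": time; "q": joint angles; "dq": joint speeds; "joint_torque": joint torques, N m; "tool_pos": TCP position; "orientation": TCP orientation; "force": force on the tool from outside, world axes, zero at the start; "wrist_torque": the same for the moment, N m; "opening": finger opening in m; "gripper_force": force on a finger pad.
Only numpy, scipy, OpenCV 4.12 (cv2) and the standard library are available. Lean on these libraries where they do the work, as an engineer would, in place of code of your own. Each camera call takes 0.05 s, during which the arm holds its last target. There are 200 camera calls.

## Working session

There is one attempt and no reset: what is moved stays moved. The work goes in short steps, Python scripts to look and compute and a tool call to move; the robot and the scene stay as the last step left them, time stands still between calls to the robot, and variables do not carry over. Pictures are saved under pics/ and viewed, at most 10 in all, crops included, and the job is handed in when it is done.

Besides the shell and the picture viewer there is one more tool, called after "Request:" as name(argument=value, ...), one argument or row to a line, values as JSON. servo_tool: Moves the arm, as the interface text tells. Its arguments: {"type":"object","properties":{"plan":{"type":"string"},"grip":{"type":"number"},"grip_force":{"type":"number"}},"required":["plan"]}

```bash
mkdir -p pics
cat > h.py <<'E'
import numpy as np, cv2, json
from scipy.spatial.transform import Rotation as R
from plant import status, eyes, robot
def snap(n):
    c=eyes.read_camera(n); return c
def K(c):
    f=200/np.tan(np.radians(c["fovy"])/2); return np.array([[f,0,c["cx"]],[0,f,c["cy"]],[0,0,1]])
def ray(c,p):
    T=np.array(c["world_from_camera"]); d=T[:3,:3]@np.linalg.inv(K(c))@[p[0],p[1],1]; return T[:3,3],d/np.linalg.norm(d)
def onz(c,p,z):
    o,d=ray(c,p); return o+d*(z-o[2])/d[2]
def tri(c1,p1,c2,p2):
    A=[];b=[]
    for c,p in((c1,p1),(c2,p2)):
        o,d=ray(c,p);M=np.eye(3)-np.outer(d,d);A.append(M);b.append(M@o)
    x=np.linalg.lstsq(np.vstack(A),np.hstack(b),rcond=None)[0]
    return x,[np.linalg.norm(A[i]@x-b[i]) for i in (0,1)]
def proj(c,X):
    T=np.linalg.inv(c["world_from_camera"]); X=np.atleast_2d(X)@T[:3,:3].T+T[:3,3]; u=X@K(c).T; return u[:,:2]/u[:,2:]
E
python3 - <<'E'
from h import *
for n in("scene","top"):
    c=snap(n); cv2.imwrite(f"pics/{n}0.png",c["image"]); print(n,c["fovy"],c["cx"],c["cy"],np.round(c["world_from_camera"],3).tolist())
    np.save(f"{n}0.npy",c,allow_pickle=True)
print(status.read_state())
E
```

```text
scene 57.32452468084291 318.08898389835787 206.7146219594009 [[-0.175, 0.799, -0.575, 1.118], [0.984, 0.15, -0.091, 0.091], [0.013, -0.582, -0.813, 0.922], [0.0, 0.0, 0.0, 1.0]]
top 46.94057863171834 319.3488006319841 203.84844315058098 [[-0.029, -0.99, 0.137, 0.336], [-1.0, 0.027, -0.015, 0.027], [0.011, -0.137, -0.99, 1.555], [0.0, 0.0, 0.0, 1.0]]
{'t': 0.1, 'q': array([-1.23138591e+00,  1.31076846e-01,  1.48915092e+00, -2.39402000e-05,
        1.52295438e+00, -8.54442421e-02]), 'dq': array([ 6.25902990e-04, -1.64292492e-03, -2.22989804e-03,  8.77351964e-04,
        1.26716602e-03, -5.08445108e-05]), 'joint_torque': array([ 3.28704344e-03, -5.61339533e+01, -4.93096411e+01,  7.71478261e-02,
        2.92003871e-02, -6.49483582e-05]), 'tool_pos': array([ 0.24714722, -0.54622807,  0.23470823]), 'orientation': array([-3.06943733e+00, -6.62022309e-01,  3.53278828e-04]), 'force': array([-0.15110683,  0.55874   ,  0.18285838]), 'wrist_torque': array([ 0.02952242, -0.03154504, -0.02084327]), 'gripper_force': 0.0, 'opening': 0.09301278571280416}
```

View pics/scene0.png

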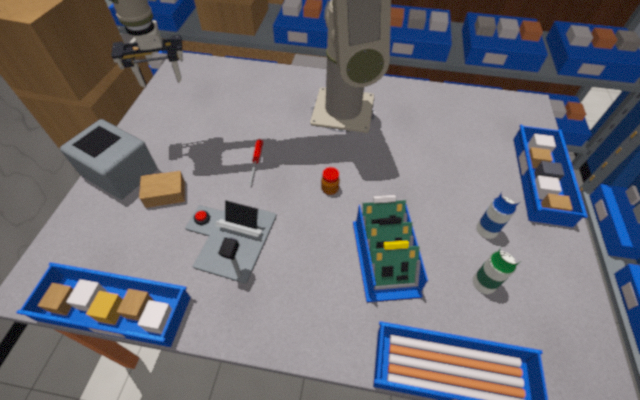

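View pics/top0.png

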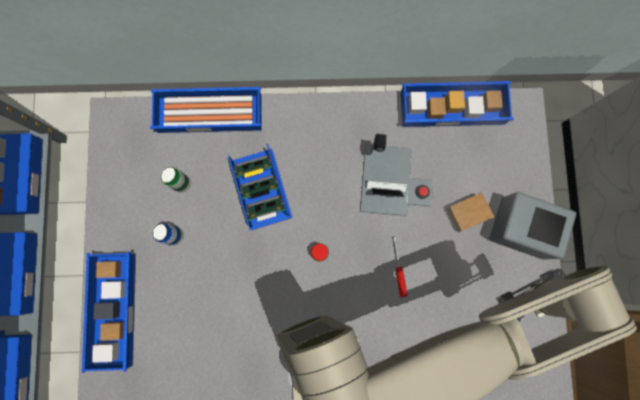

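The scene view shows the yellow grip at (397,244), with the board in the far slot. It also shows the stand's button at (201,216) and back plate at (241,213). In the top view the yellow grip is at (254,172), the button at (423,192), the cradle near (387,188) and the jar at (319,252). Next I'll zoom in on the rack and stand.

Run:
```python
from h import *
s=np.load("scene0.npy",allow_pickle=True).item();t=np.load("top0.npy",allow_pickle=True).item()
def cr(c,x,y,w=100,h=75): return cv2.resize(c["image"][y:y+h,x:x+w],(400,300),interpolation=cv2.INTER_CUBIC)
m=np.vstack([np.hstack([cr(s,345,185),cr(t,215,145)]),np.hstack([cr(s,185,190),cr(t,350,140)])])
cv2.imwrite("pics/m1.png",m)
```

```text
(no output)
```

View pics/m1.png

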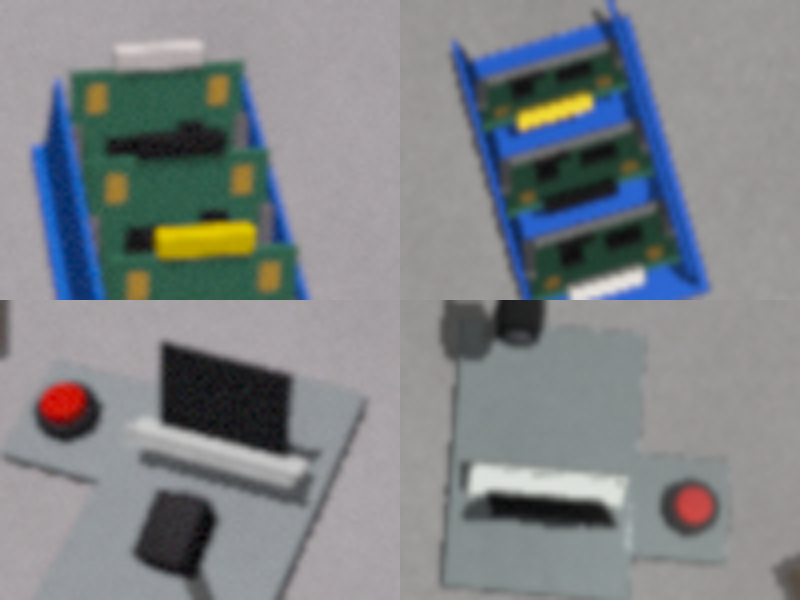

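The mosaic shows the yellow grip, three leaning boards, the cradle plate, the lip and the button clearly. I'll fit poses from the grip's silhouettes and the plate and lip corners.

```bash
cat > fit.py <<'E'
from h import *
from scipy.optimize import least_squares as LS
import itertools
s=np.load("scene0.npy",allow_pickle=True).item();t=np.load("top0.npy",allow_pickle=True).item()
def big(m,roi):
    z=np.zeros_like(m);x,y,w,h=roi;z[y:y+h,x:x+w]=m[y:y+h,x:x+w]
    n,l,st,ce=cv2.connectedComponentsWithStats(z);k=1+np.argmax(st[1:,4]);return (l==k).astype(np.uint8),ce[k]
def mask(c,col,roi):
    h=cv2.cvtColor(c["image"],cv2.COLOR_BGR2HSV)
    m={'y':cv2.inRange(h,(20,110,90),(35,255,255)),'w':cv2.inRange(h,(0,0,165),(180,45,255)),'r':cv2.inRange(h,(0,150,90),(6,255,255))|cv2.inRange(h,(174,150,90),(180,255,255))}[col]
    return big(m,roi)
def mom(m): # float polygon/mask -> area, centroid, cov
    M=cv2.moments(m);a=M['m00'];return np.array([a,M['m10']/a,M['m01']/a,M['mu20']/a,M['mu11']/a,M['mu02']/a])
box=np.array(list(itertools.product([-.006,.006],[-.03,.03],[-.008,.008])))
def boardR(yaw,lean=30): return (R.from_euler('z',yaw)*R.from_euler('y',-lean,degrees=True)).as_matrix()
def grip(rois,col):
    obs=[mom(mask(c,col,r)[0]) for c,r in zip((s,t),rois)]
    def f(p):
        X=box@boardR(p[3]).T+p[:3];out=[]
        for c,o in zip((s,t),obs):
            g=mom(cv2.convexHull(proj(c,X).astype(np.float32)))
            ao=.5*np.arctan2(2*o[4],o[3]-o[5]);ag=.5*np.arctan2(2*g[4],g[3]-g[5])
            out+=[*(g[1:3]-o[1:3]),8*np.sin(ag-ao)]
        return np.array(out)
    r=LS(f,[.6,.2,.13,.25],diff_step=1e-4);return r.x,r.fun
if __name__=="__main__":
    for col,rois in(('y',[(375,230,45,30),(230,155,50,35)]),('w',[(370,190,35,15),(250,205,40,20)])):
        p,e=grip(rois,col);print(col,np.round(p,4),'deg',np.degrees(p[3]).round(2),'res',e.round(2)); print(' origin',p[:3]-.118*boardR(p[3])[:,2])
    rb=[mask(c,'r',r)[1] for c,r in((s,(190,205,25,20)),(t,(410,180,25,25)))];B=tri(s,rb[0],t,rb[1]);print('button',rb,B)
    P=lambda x,y,o:np.array([x/4-.375+o[0],y/4-.375+o[1]])
    so=(185,190-75);to=(350,140-75)
    pts=[(s,P(163,343,so),(-.0025,-.05,.07)),(s,P(291,376,so),(-.0025,.05,.07)),(s,P(137,418,so),(.0165,-.065,.008)),(s,P(308,459,so),(.0165,.065,.008)),
         (t,P(470,463,to),(.0205,.065,.008)),(t,P(628,476,to),(.0205,-.065,.008))]
    def f(p):
        Rm=boardR(p[3],25);return np.hstack([proj(c,Rm@np.array(X)+p[:3])[0]-q for c,q,X in pts])
    r=LS(f,[.6,-.15,.03,0]);print('cradle',r.x.round(4),np.degrees(r.x[3]),r.fun.round(2))
    Rz=R.from_euler('z',r.x[3]).as_matrix();print('button rel',Rz.T@(B[0]-r.x[:3]))
    j=[mask(c,'r',q)[1] for c,q in((s,(318,165,25,20)),(t,(305,240,30,25)))];print('jar',tri(s,j[0],t,j[1]))
    st=status.read_state();print(R.from_rotvec(st['orientation']).as_matrix().round(4).tolist())
E
python3 fit.py
```

```text
y [0.6391 0.2112 0.1341 0.2701] deg 15.47 res [-0.12 -0.01 -0.11 -0.15 -0.    0.1 ]
 origin [0.69600191 0.22693929 0.03194012]
w [0.4976 0.1672 0.1403 0.1783] deg 10.21 res [ 0.87  0.08 -0.89  1.01 -0.01  0.72]
 origin [0.5556878  0.17762748 0.03810449]
button [array([200.43617021, 215.34042553]), array([423., 191.])] (array([ 0.58055373, -0.34539499,  0.02741357]), [np.float64(0.0013802570052915096), np.float64(0.0013802570052909875)])
cradle [ 0.5321 -0.3536 -0.0752 -0.4301] -24.64007643729161 [-23.26  -4.88 -32.12   1.65 -26.09  -8.13 -39.44   1.18 -62.58  17.22
 -67.98  28.21]
button rel [0.04065398 0.02765506 0.10264773]
jar (array([0.38616986, 0.01051792, 0.06641921]), [np.float64(0.0005810156333955106), np.float64(0.0005810156333955364)])
[[0.9111, 0.4122, -0.0006], [0.4122, -0.9111, 0.0015], [0.0001, -0.0016, -1.0]]
```

```bash
sed -i 's/to=(350,140-75)/to=(250,140-75)/' fit.py; python3 fit.py | grep -A1 cradle
```

```text
cradle [ 0.5939 -0.216   0.0336 -0.104 ] -5.956229240012415 [-0.27 -1.11  1.09 -1.08 -1.73  0.72 -1.8   1.5  -1.23  0.78 -1.77  0.49]
button rel [ 0.00013595 -0.13008347 -0.00614584]
```

```bash
cat > fit2.py <<'E'
from fit import *
P=lambda x,y,o:np.array([x/4-.375+o[0],y/4-.375+o[1]])
so=(185,115);to=(250,65)
S=[(s,P(163,343,so),(-.0025,-.05,.07)),(s,P(291,376,so),(-.0025,.05,.07)),(s,P(137,418,so),(.0165,-.065,.008)),(s,P(308,459,so),(.0165,.065,.008))]
T=[(t,P(470,463,to),(.0205,.065,.008)),(t,P(628,476,to),(.0205,-.065,.008))]
def fit(pts,z):
    f=lambda p:np.hstack([proj(c,boardR(p[2],25)@np.array(X)+[p[0],p[1],z])[0]-q for c,q,X in pts])
    r=LS(f,[.6,-.2,0]);print(z,r.x.round(4),np.degrees(r.x[2]).round(2),r.fun.round(2))
for z in(.03,.035):
    for q in(S,S[:2],S[2:],T): fit(q,z)
for c,b in((s,(200.44,215.34)),(t,(423.,191.))):
    print('btn',[onz(c,b,z).round(4).tolist() for z in(.02,.025,.03)])
# white blob extents in both views for the lip
for c,r,n in((s,(205,215,60,30),'s'),(t,(360,175,55,25),'t')):
    g=c["image"].min(2); m=(g>175).astype(np.uint8); m,_=big(m,r); print(n,cv2.minAreaRect(np.argwhere(m)[:,::-1].astype(np.float32)))
E
python3 fit2.py
```

```text
0.03 [ 0.5912 -0.2152 -0.0836] -4.79 [ 0.18 -0.83  1.68 -1.41 -1.02  1.07 -0.88  1.05]
0.03 [ 0.5952 -0.218  -0.1225] -7.02 [-0.51 -0.29  0.5   0.25]
0.03 [ 0.5873 -0.2136 -0.0858] -4.92 [-0.01 -0.01  0.01  0.01]
0.03 [ 0.5966 -0.2216 -0.1105] -6.33 [ 0.33  0.02 -0.33 -0.02]
0.035 [ 0.5944 -0.2135 -0.0849] -4.87 [ 0.11 -0.94  1.79 -1.43 -1.15  1.08 -0.79  1.16]
0.035 [ 0.5986 -0.2162 -0.1241] -7.11 [-0.6  -0.34  0.59  0.29]
0.035 [ 0.5902 -0.2119 -0.087 ] -4.99 [-0.13 -0.07  0.12  0.05]
0.035 [ 0.5957 -0.2208 -0.1105] -6.33 [ 0.26  0.02 -0.26 -0.01]
btn [[0.5759, -0.3475, 0.02], [0.5789, -0.3451, 0.025], [0.5819, -0.3427, 0.03]]
btn [[0.5822, -0.3486, 0.02], [0.5814, -0.3473, 0.025], [0.5806, -0.3461, 0.03]]
s ((238.52110290527344, 225.92713928222656), (44.08484649658203, 4.120314598083496), 16.144338607788086)
t ((386.54876708984375, 185.56097412109375), (38.54060745239258, 7.1780500411987305), 6.34019136428833)
```

```bash
cat > go.py <<'E'
import sys
from h import *
def go(x,y,z,yaw):
    s=status.read_state();M=R.from_rotvec(s['orientation']).as_matrix();d=M.T@(np.array([x,y,z])-s['tool_pos'])
    y0=np.degrees(np.arctan2(M[1,0],M[0,0]));print('shift mm',(d*1000).round(1),'turn',round(y0-yaw,2),'| t',round(s['t'],2),'pos',s['tool_pos'].round(4),'yaw',round(y0,2),'F',s['force'].round(1),'q',s['q'].round(2))
go(*map(float,sys.argv[1:5]))
E
python3 go.py .637 .211 .20 15.5
```

```text
shift mm [ 667.3 -529.2   35.6] turn 8.84 | t 0.1 pos [ 0.2471 -0.5462  0.2347] yaw 24.34 F [-0.2  0.6  0.2] q [-1.23  0.13  1.49 -0.    1.52 -0.09]
```

Request:
servo_tool(
  plan="0.667 -0.529 0 8.8;0.667 -0.529 0 8.8;0.667 -0.529 0 8.8;0.667 -0.529 0 8.8;0.667 -0.529 0 8.8;0.667 -0.529 0 8.8;0.667 -0.529 0 8.8;0.667 -0.529 0 8.8;0.667 -0.529 0 8.8;0.667 -0.529 0 8.8;0.667 -0.529 0 8.8;0.667 -0.529 0 8.8",
  grip=-1,
  grip_force=50,
)

```text
t: 1.1
tool_pos: [0.4765, -0.1, 0.2355]
orientation: [3.113, 0.425, -0.0]
force: [1.0, -0.8, 0.2]
opening: 0.0931
gripper_force: 0.0
```

```bash
python3 go.py .637 .211 .20 15.5
```

```text
shift mm [ 238.  -256.7   35.4] turn 0.04 | t 1.1 pos [ 0.4765 -0.1     0.2355] yaw 15.54 F [ 1.  -0.8  0.2] q [-0.31 -0.18  1.79 -0.    1.53  0.99]
```

Request:
servo_tool(
  plan="0.238 -0.257 0 0;0.238 -0.257 0 0;0.238 -0.257 0 0;0.238 -0.257 0 0;0.238 -0.257 0 0;0.238 -0.257 0 0;0.238 -0.257 0 0;0.238 -0.257 0 0;0.238 -0.257 0 0;0.238 -0.257 0.03 0;0.238 -0.257 0.03 0;0.238 -0.257 0.03 0",
)

```text
t: 2.1
tool_pos: [0.6347, 0.2088, 0.2025]
orientation: [3.112, 0.425, -0.01]
force: [0.2, 0.1, -0.4]
opening: 0.0931
gripper_force: 0.0
```

```bash
python3 go.py .637 .211 .16 15.5
python3 - <<'E'
from h import *
s=snap("scene");t=snap("top")
def cr(c,x,y,w=100,h=150): return cv2.resize(c["image"][y:y+h,x:x+w],(400,600),interpolation=cv2.INTER_CUBIC)
cv2.imwrite("pics/m2.png",np.hstack([cr(s,345,130),cr(t,205,120)]))
E
```

```text
shift mm [ 3.1 -1.5 42.5] turn 0.06 | t 2.1 pos [0.6347 0.2088 0.2025] yaw 15.56 F [ 0.2  0.1 -0.4] q [ 0.24  0.34  1.31 -0.    1.5   1.54]
```

View pics/m2.png

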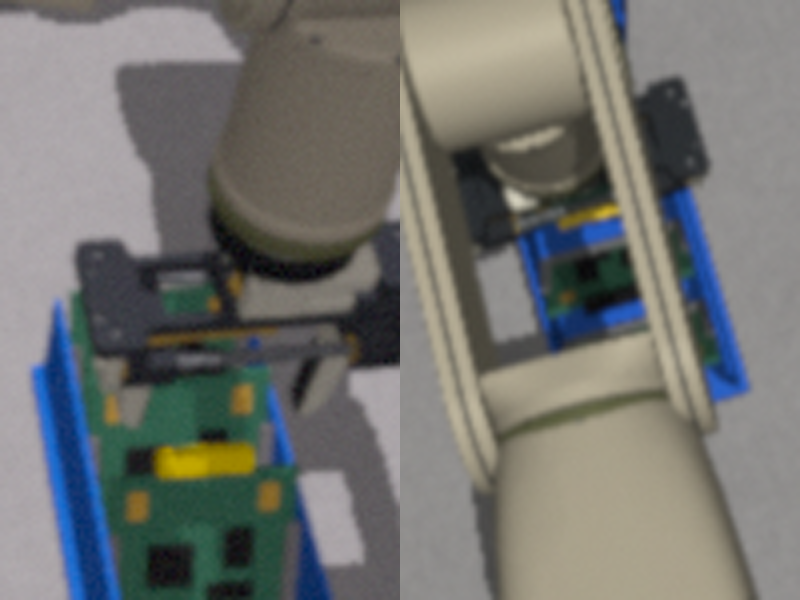

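Both fingers are open above the yellow grip, which sits at crop (205,460). In the scene crop the left fingertip is near (130,422) and the right one near (305,412). I'll check how well projection agrees with that, then descend.

Run:
```python
from h import *
s=np.load("scene0.npy",allow_pickle=True).item();st=status.read_state();M=R.from_rotvec(st['orientation']).as_matrix()
for y in(-.0465,.0465,-.064,.064):
  for x in(-.0075,.0075): print(y,x,((proj(s,M@[x,y,.017]+st['tool_pos'])[0]-[345,130]+.375)*4).round(0))
```

```text
-0.0465 -0.0075 [290. 392.]
-0.0465 0.0075 [296. 413.]
0.0465 -0.0075 [136. 403.]
0.0465 0.0075 [141. 425.]
-0.064 -0.0075 [319. 390.]
-0.064 0.0075 [325. 411.]
0.064 -0.0075 [107. 405.]
0.064 0.0075 [111. 427.]
```

Request:
servo_tool(
  plan="0.003 -0.0015 0.02 0;0.003 -0.0015 0.035 0;0.003 -0.0015 0.045 0;0.003 -0.0015 0.049 0;0.003 -0.0015 0.051 0;0.003 -0.0015 0.051 0;0.003 -0.0015 0.051 0",
)

```text
t: 2.78
tool_pos: [0.6397, 0.2114, 0.1559]
orientation: [-3.113, -0.424, -0.002]
force: [-1.0, 0.5, 0.4]
opening: 0.0933
gripper_force: 0.0
```

Request:
servo_tool(
  plan="-0.001 0 0.003 0;-0.002 0 0.005 0;-0.002 0 0.005 0;-0.002 0 0.005 0;-0.002 0 0.005 0",
)

```text
t: 3.2
tool_pos: [0.6372, 0.211, 0.1497]
orientation: [-3.113, -0.425, -0.0]
force: [-0.6, 0.7, 0.1]
opening: 0.0929
gripper_force: 0.0
```

```bash
python3 go.py .637 .211 .1475 15.5
```

```text
shift mm [-0.2 -0.   2.2] turn 0.04 | t 3.2 pos [0.6372 0.211  0.1497] yaw 15.54 F [-0.6  0.7  0.1] q [0.24 0.37 1.37 0.   1.41 1.54]
```

Request:
servo_tool(
  plan="0 0 0.001 0;0 0 0.002 0;0 0 0.0025 0;0 0 0.0025 0;0 0 0.0025 0",
)

```text
t: 3.62
tool_pos: [0.6371, 0.2109, 0.147]
orientation: [3.113, 0.425, -0.0]
force: [0.1, 0.4, -0.1]
opening: 0.0927
gripper_force: 0.0
```

Request:
servo_tool(
  plan="0 0 0 0;0 0 0 0;0 0 0 0;0 0 0 0;0 0 0 0;0 0 0 0;0 0 0 0;0 0 0 0",
  grip=1,
  grip_force=50,
)

```text
t: 4.28
tool_pos: [0.6371, 0.2111, 0.1472]
orientation: [-3.113, -0.425, 0.0]
force: [-0.4, 1.2, 1.0]
opening: 0.0594
gripper_force: 50.0
```

Request:
servo_tool(
  plan="-0.002 0 -0.0035 0;-0.005 0 -0.0087 0;-0.0075 0 -0.013 0;-0.01 0 -0.0173 0;-0.0125 0 -0.0217 0;-0.015 0 -0.026 0;-0.015 0 -0.026 0",
)

```text
t: 4.87
tool_pos: [0.6228, 0.2069, 0.1746]
orientation: [-3.113, -0.425, -0.002]
force: [1.2, -0.3, -1.7]
opening: 0.0592
gripper_force: 50.0
```

Request:
servo_tool(
  plan="-0.0035 0 -0.006 0;-0.0075 0 -0.013 0;-0.0115 0 -0.02 0;-0.0155 0 -0.0268 0;-0.0195 0 -0.0338 0;-0.0235 0 -0.0407 0;-0.0275 0 -0.0476 0;-0.0315 0 -0.0546 0;-0.0355 0 -0.0615 0;-0.0395 0 -0.0684 0;-0.042 0 -0.0727 0;-0.042 0 -0.0727 0",
)

```text
t: 5.87
tool_pos: [0.5825, 0.1957, 0.2475]
orientation: [-3.113, -0.425, -0.003]
force: [0.9, 0.1, -1.3]
opening: 0.0594
gripper_force: 50.0
```

```bash
python3 go.py .5 0 .3 -6.3
python3 - <<'E'
from h import *
s=snap("scene");t=snap("top")
def cr(c,x,y,w=100,h=150): return cv2.resize(c["image"][y:y+h,x:x+w],(400,600),interpolation=cv2.INTER_CUBIC)
cv2.imwrite("pics/m3.png",np.hstack([cr(s,345,130),cr(t,205,120)]))
E
```

```text
shift mm [-131.8  166.5  -52.7] turn 21.84 | t 5.87 pos [0.5825 0.1957 0.2475] yaw 15.54 F [ 0.9  0.1 -1.3] q [0.24 0.16 1.43 0.   1.55 1.54]
```

View pics/m3.png

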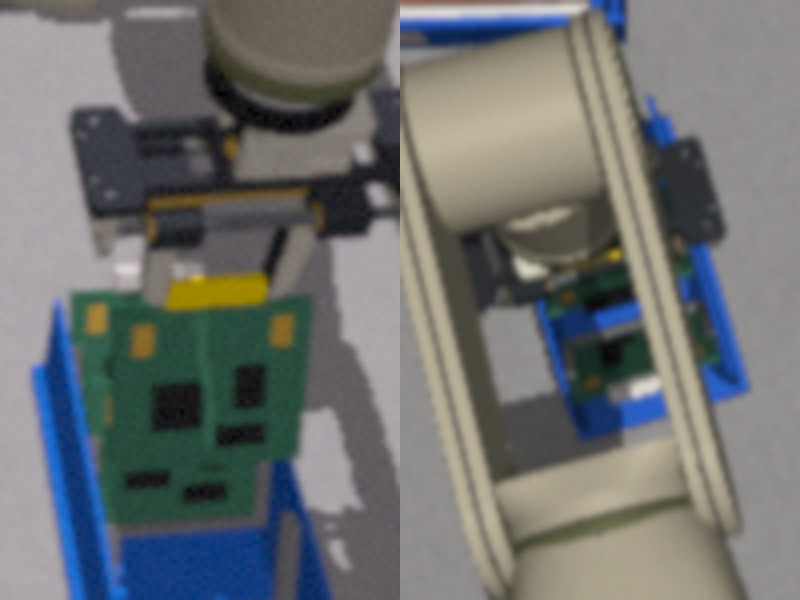

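```bash
cat > chk.py <<'E'
from fit import *
G=np.array([.6391,.2112,.1341])+np.array([.5825,.1957,.2475])-[.6371,.2111,.1472]
for L in(15,20,25,30,35):
    M=boardR(np.radians(15.5),L); print(L,*[((proj(s,G+M@[.0025,y,z-.118])[0]-[345,130]+.375)*4).round(0) for y,z in((.06,.11),(.06,0),(-.06,.11),(-.06,0))])
E
python3 chk.py
```

```text
15 [313. 296.] [283. 430.] [112. 310.] [ 98. 444.]
20 [313. 297.] [288. 441.] [112. 311.] [101. 455.]
25 [313. 297.] [294. 450.] [113. 311.] [105. 465.]
30 [314. 297.] [299. 459.] [113. 311.] [108. 474.]
35 [314. 297.] [305. 466.] [113. 311.] [112. 481.]
```

The board is held at a 30° lean: the projected corner at (299,459) matches the observed (298,460). Next I'll raise it, then carry it over to the stand.

Request:
servo_tool(
  plan="0 0 -0.008 0;0 0 -0.02 0;0 0 -0.035 0;0 0 -0.05 0;0 0 -0.06 0;0 0 -0.065 0;0 0 -0.065 0",
)

```text
t: 6.55
tool_pos: [0.5831, 0.1958, 0.3129]
orientation: [-3.112, -0.425, -0.005]
force: [0.6, 0.5, -1.8]
opening: 0.0591
gripper_force: 50.0
```

```bash
python3 go.py .5016 -.2097 .31 -6.3
```

```text
shift mm [-187.1  368.9    2.4] turn 21.84 | t 6.55 pos [0.5831 0.1958 0.3129] yaw 15.54 F [ 0.6  0.5 -1.8] q [ 0.24  0.15  1.33 -0.    1.66  1.54]
```

Request:
servo_tool(
  plan="-0.004 0.007 0 0.4;-0.011 0.022 0 1.3;-0.02 0.041 0 2.4;-0.031 0.061 0 3.6;-0.041 0.081 0 4.8;-0.051 0.101 0 6;-0.061 0.121 0 7.2;-0.071 0.141 0 8.4;-0.082 0.161 0 9.6;-0.092 0.181 0 10.7;-0.102 0.201 0 11.9;-0.112 0.221 0 13.1",
)

```text
t: 7.55
tool_pos: [0.5324, -0.0486, 0.3094]
orientation: [-3.141, -0.064, 0.003]
force: [0.5, -0.5, -1.9]
opening: 0.0593
gripper_force: 50.0
```

```bash
python3 go.py .5016 -.2097 .31 -6.3
```

```text
shift mm [-37.3 159.7  -0.5] turn 8.65 | t 7.55 pos [ 0.5324 -0.0486  0.3094] yaw 2.35 F [ 0.5 -0.5 -1.9] q [-0.19 -0.06  1.55 -0.    1.65  1.34]
```

Request:
servo_tool(
  plan="-0.004 0.02 0 1.1;-0.009 0.04 0 2.2;-0.014 0.06 0 3.3;-0.019 0.08 0 4.3;-0.023 0.1 0 5.4;-0.028 0.12 0 6.5;-0.032 0.137 0 7.4;-0.035 0.149 0 8.1;-0.037 0.157 0 8.6;-0.037 0.16 0 8.6;-0.037 0.16 0 8.6;-0.037 0.16 0 8.6",
)

```text
t: 8.55
tool_pos: [0.5035, -0.2081, 0.3107]
orientation: [-3.137, 0.168, 0.0]
force: [-0.3, 0.1, -1.8]
opening: 0.0594
gripper_force: 50.0
```

```bash
python3 go.py .5016 -.2097 .2406 -6.3;python3 go.py .5223 -.212 .1953 -6.3
```

```text
shift mm [-1.7  1.8 70.1] turn 0.17 | t 8.55 pos [ 0.5035 -0.2081  0.3107] yaw -6.13 F [-0.3  0.1 -1.8] q [-0.49 -0.04  1.53  0.    1.65  1.19]
shift mm [ 19.1   1.9 115.3] turn 0.17 | t 8.55 pos [ 0.5035 -0.2081  0.3107] yaw -6.13 F [-0.3  0.1 -1.8] q [-0.49 -0.04  1.53  0.    1.65  1.19]
```

Lower to h = 100 mm, then to h = 50 mm along the slope, and look.

Request:
servo_tool(
  plan="-0.002 0.002 0.01 0.2;-0.002 0.002 0.03 0.2;-0.002 0.002 0.05 0.2;-0.002 0.002 0.065 0.2;0 0.002 0.074 0.2;0.003 0.002 0.081 0.2;0.007 0.002 0.09 0.2;0.011 0.002 0.098 0.2;0.015 0.002 0.106 0.2;0.018 0.002 0.113 0.2;0.019 0.002 0.115 0.2;0.019 0.002 0.115 0.2",
)

```text
t: 9.55
tool_pos: [0.522, -0.2125, 0.1949]
orientation: [-3.136, 0.174, 0.002]
force: [-0.0, 0.3, -0.8]
opening: 0.0592
gripper_force: 50.0
```

```bash
cat > look.py <<'E'
import sys
from h import *
s=snap("scene");t=snap("top")
def cr(c,x,y,w=100,h=120): return cv2.resize(c["image"][y:y+h,x:x+w],(400,480),interpolation=cv2.INTER_CUBIC)
cv2.imwrite(sys.argv[1],np.hstack([cr(s,190,145),cr(t,335,120)]))
E
python3 look.py pics/m4.png; python3 go.py .5434 -.2143 .150 -6.3
```

```text
shift mm [21.2 -0.8 46. ] turn -0.06 | t 9.65 pos [ 0.5222 -0.2128  0.196 ] yaw -6.36 F [-0.7 -0.3 -1.3] q [-0.48  0.05  1.64 -0.    1.45  1.2 ]
```

View pics/m4.png

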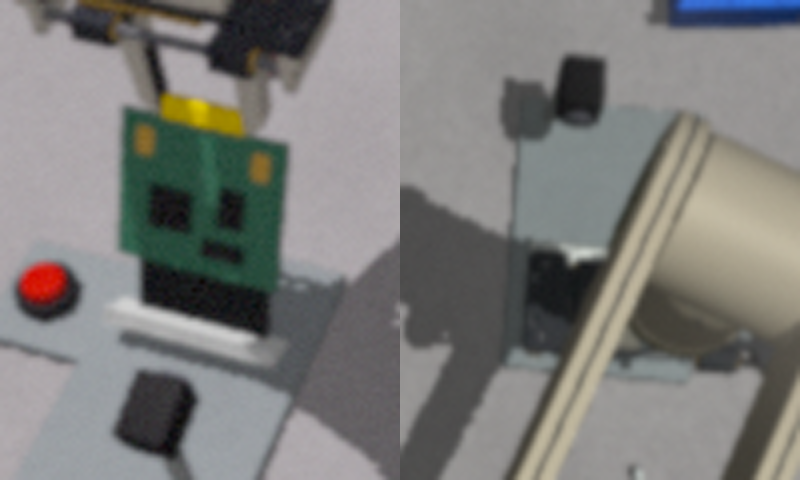

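The board hangs above the cradle with its bottom corners at scene crop (122,252) and (277,291). The lip runs from (118,298) to (288,345). I'll compare these with the projections for fine centring.

Run:
```python
from fit import *
st=status.read_state();yaw=np.radians(-6.3)
G=st['tool_pos']+R.from_euler('z',yaw).apply([.002,0,-.0131])
P=lambda X:((proj(s,X)[0]-[190,145]+.375)*4).round(0)
M=boardR(yaw,30)
print('board',*[P(G+M@[.0025,y,z-.118]) for y,z in((-.06,.11),(.06,.11),(-.06,0),(.06,0))])
for o in((.595,-.220,.03),(.595,-.216,.03),(.59,-.218,.03)):
    C=boardR(yaw,25);print(o,'lip in',*[P(C@[.0165,y,.008]+o) for y in(-.065,.065)],'out',*[P(C@[.0205,y,.008]+o) for y in(-.065,.065)],'plate@z40',*[P(C@[-.0025,y,.04]+o) for y in(-.05,.05)],'plate top',*[P(C@[-.0025,y,.07]+o) for y in(-.05,.05)])
# zoomed edges of the lip/plate from first image, subpixel row scans in crop
i=cv2.resize(s["image"][145:265,190:290],(400,480),interpolation=cv2.INTER_CUBIC)
cv2.imwrite("pics/m5.png",np.vstack([i[180:400]]).repeat(2,0).repeat(2,1)[:440])
```

```text
board [119. 104.] [286. 145.] [113. 251.] [272. 292.]
(0.595, -0.22, 0.03) lip in [105. 304.] [275. 348.] out [103. 306.] [273. 351.] plate@z40 [137. 258.] [268. 292.] plate top [137. 222.] [270. 255.]
(0.595, -0.216, 0.03) lip in [111. 304.] [281. 349.] out [108. 307.] [278. 352.] plate@z40 [143. 259.] [274. 293.] plate top [143. 223.] [276. 256.]
(0.59, -0.218, 0.03) lip in [110. 298.] [280. 343.] out [108. 301.] [278. 346.] plate@z40 [142. 253.] [273. 286.] plate top [142. 217.] [275. 250.]
```

View pics/m5.png

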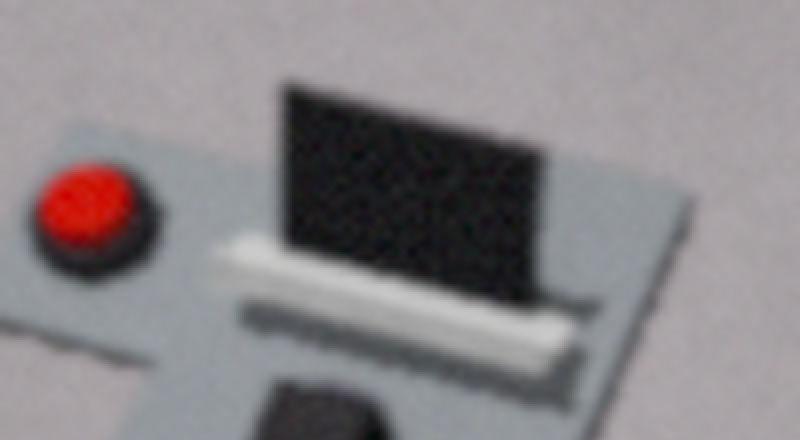

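The plate-top corners (142,222) and (270,255) and the lip fit the cradle at about (0.595, -0.219). I'll go down to about 5 mm above the ledge.

Request:
servo_tool(
  plan="0.002 0 0.004 0;0.005 -0.001 0.011 0;0.008 -0.001 0.018 0;0.011 -0.001 0.025 0;0.014 -0.001 0.031 0;0.017 -0.001 0.037 0;0.019 -0.001 0.041 0;0.019 -0.001 0.041 0;0.019 -0.001 0.041 0",
)

```text
t: 10.4
tool_pos: [0.541, -0.2137, 0.1544]
orientation: [-3.136, 0.174, 0.001]
force: [0.2, 0.5, -2.2]
opening: 0.0592
gripper_force: 50.0
```

```bash
python3 go.py .5434 -.2143 .150 -6.3
```

```text
shift mm [2.5 0.3 4.4] turn -0.05 | t 10.4 pos [ 0.541  -0.2137  0.1544] yaw -6.35 F [ 0.2  0.5 -2.2] q [-0.46  0.13  1.63  0.    1.37  1.22]
```

Request:
servo_tool(
  plan="0.001 0 0.001 0;0.0015 0 0.002 0;0.002 0 0.003 0;0.002 0 0.003 0;0.002 0 0.003 0",
)

```text
t: 10.82
tool_pos: [0.5431, -0.2141, 0.1519]
orientation: [3.137, -0.174, 0.0]
force: [0.3, -1.0, -1.9]
opening: 0.0591
gripper_force: 50.0
```

Request:
servo_tool(
  plan="0 0 0 0;0 0 0 0;0 0 0 0",
  grip_force=10,
)

```text
t: 11.07
tool_pos: [0.5431, -0.2141, 0.1519]
orientation: [3.137, -0.174, 0.0]
force: [0.2, 1.2, -1.7]
opening: 0.0598
gripper_force: 10.0
```

Request:
servo_tool(
  plan="0 0 0 0;0 0 0 0;0 0 0 0;0 0 0 0;0 0 0 0",
  grip_force=4,
)

```text
t: 11.48
tool_pos: [0.5432, -0.214, 0.152]
orientation: [3.137, -0.174, 0.0]
force: [1.1, 0.1, -1.4]
opening: 0.06
gripper_force: 4.0
```

```bash
python3 go.py .5434 -.2143 .150 -6.3;sed -i 's/190,145)/190,155)/' look.py; python3 look.py pics/m6.png
```

```text
shift mm [0.2 0.2 2. ] turn -0.06 | t 11.48 pos [ 0.5432 -0.214   0.152 ] yaw -6.36 F [ 1.1  0.1 -1.4] q [-0.46  0.14  1.63  0.    1.37  1.22]
```

View pics/m6.png

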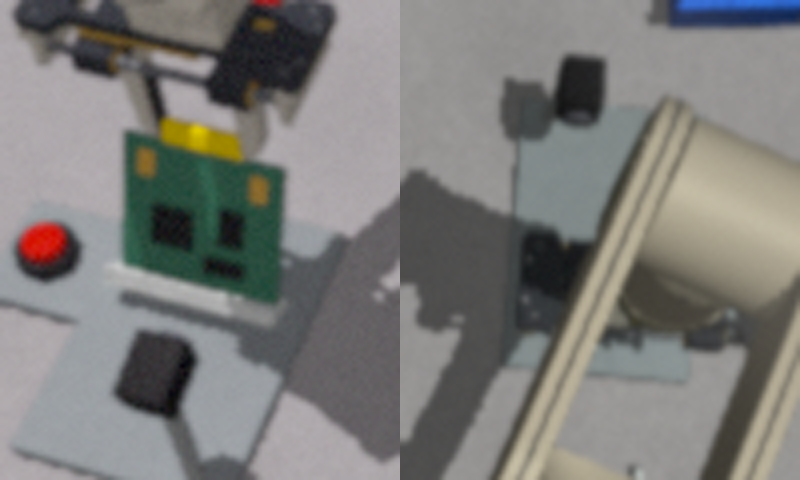

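Run:
```python
from fit import *
st=status.read_state();yaw=np.radians(-6.3)
G=st['tool_pos']+R.from_euler('z',yaw).apply([.002,0,-.0131])
P=lambda X:((proj(s,X)[0]-[190,155]+.375)*4).round(0)
for L in(20,25,30):
    M=boardR(yaw,L)
    print(L,'board',*[P(G+M@[.0025,y,z-.118]) for y,z in((-.06,.11),(.06,.11),(-.06,0),(.06,0))])
C=boardR(yaw,25)
for y0 in(-.22,-.218): print('home',*[P(np.array([.595,y0,.03])+C@[.0025,y,z]) for y,z in((-.06,.11),(.06,.11),(-.06,0),(.06,0))])
```

```text
20 board [121. 129.] [284. 170.] [128. 256.] [281. 296.]
25 board [121. 129.] [284. 170.] [121. 263.] [276. 304.]
30 board [120. 129.] [284. 170.] [114. 270.] [270. 311.]
home [121. 131.] [284. 172.] [121. 265.] [276. 306.]
home [124. 132.] [287. 172.] [124. 265.] [278. 306.]
```

The board has swung flush to about 25°, with bottom corners at (124,267) and (280,303) against a predicted home of (123,265) and (277,306). I'll lower it onto the ledge.

Request:
servo_tool(
  plan="0 0 0.0005 0;0.0005 0 0.001 0;0.0005 0 0.0015 0;0.001 0 0.002 0;0.001 0 0.0025 0;0.001 0 0.0025 0",
)

```text
t: 12.08
tool_pos: [0.5445, -0.2137, 0.15]
orientation: [-3.136, 0.174, -0.001]
force: [0.2, 3.9, 4.4]
opening: 0.0599
gripper_force: 4.0
```

Request:
servo_tool(
  plan="0 0 0.0005 0;0.0005 0 0.001 0;0.0005 0 0.0015 0;0.0005 0 0.0015 0;0.0005 0 0.0015 0",
)

```text
t: 12.5
tool_pos: [0.5451, -0.2138, 0.1484]
orientation: [-3.136, 0.174, -0.002]
force: [-0.1, 3.9, 4.5]
opening: 0.0604
gripper_force: 4.0
```

Request:
servo_tool(
  plan="0 0 -0.001 0;0 0 -0.001 0;0 0 -0.001 0",
)

```text
t: 12.75
tool_pos: [0.5445, -0.2145, 0.1486]
orientation: [3.136, -0.175, -0.0]
force: [1.2, 0.3, -1.2]
opening: 0.0597
gripper_force: 4.0
```

Request:
servo_tool(
  plan="0 0 0 0;0 0 0 0;0 0 0 0;0 0 0 0;0 0 0 0;0 0 0 0",
  grip=-0.6,
)

```text
t: 13.25
tool_pos: [0.5445, -0.2143, 0.1488]
orientation: [3.137, -0.174, -0.0]
force: [-0.3, -0.2, 0.0]
opening: 0.0744
gripper_force: 0.0
```

Request:
servo_tool(
  plan="0 0 -0.004 0;0 0 -0.012 0;0 0 -0.03 0;0 0 -0.05 0;0 0 -0.07 0;-0.02 0 -0.08 0;-0.04 0 -0.085 0;-0.06 0.01 -0.085 0;-0.08 0.03 -0.085 0;-0.09 0.06 -0.085 0;-0.09 0.08 -0.085 0;-0.09 0.09 -0.085 0",
)

```text
t: 14.25
tool_pos: [0.4445, -0.2959, 0.2352]
orientation: [3.135, -0.177, 0.002]
force: [0.3, 0.3, 0.2]
opening: 0.0749
gripper_force: 0.0
```

```bash
python3 look.py pics/m7.png; python3 go.py .581 -.347 .1 -6.3
```

```text
shift mm [140.9  36.3 134.6] turn -0.19 | t 14.35 pos [ 0.445  -0.295   0.2345] yaw -6.49 F [ 0.2 -0.  -0.3] q [-0.68 -0.05  1.67 -0.    1.52  1.  ]
```

View pics/m7.png

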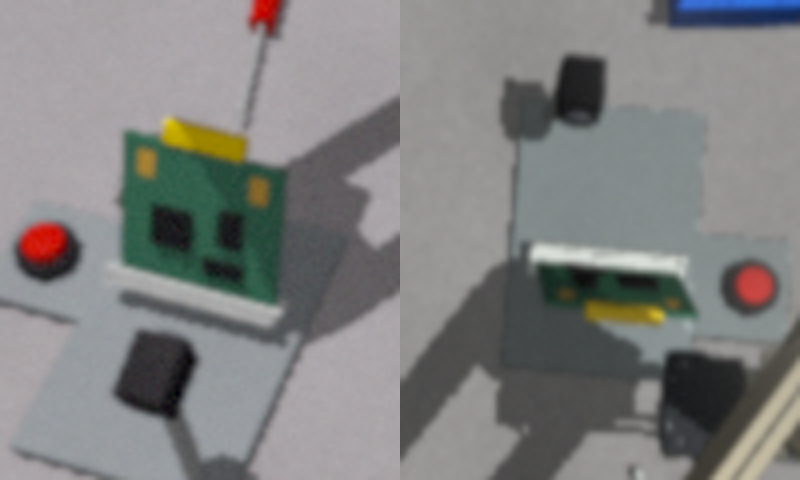

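The board is standing in the cradle with the grip at top crop (625,313) and the lip running 530–688. I'll quantify the offset by comparing the measured grip with the lip in each view.

Run:
```python
from fit import *
import fit
yaw=np.radians(-6.3);c2=[snap("scene"),snap("top")]
rois=[(225,175,35,30),(475-0-100,185,45,25)]
ob=[mom(mask(c,'y',r)[0]) for c,r in zip(c2,rois)]
print([o[:3].round(2) for o in ob])
def f(p):
    X=box@boardR(p[3],25).T+p[:3];out=[]
    for c,o in zip(c2,ob):
        g=mom(cv2.convexHull(proj(c,X).astype(np.float32)));ao=.5*np.arctan2(2*o[4],o[3]-o[5]);ag=.5*np.arctan2(2*g[4],g[3]-g[5])
        out+=[*(g[1:3]-o[1:3]),8*np.sin(ag-ao)]
    return np.array(out)
r=LS(f,[.545,-.215,.137,yaw],diff_step=1e-4);M=boardR(r.x[3],25);print('grip',r.x.round(4),np.degrees(r.x[3]),r.fun.round(2),'origin',(r.x[:3]-.118*M[:,2]).round(4))
# lip colour-end comparison in top view: predicted lip ends from candidate cradle y vs seen
C=boardR(yaw,25)
for y0 in(-.222,-.22,-.218): print(y0,'top lip out',*[((proj(t,np.array([.595,y0,.03])+C@[.0205,y,.008])[0]-[235,120]+.375)*4).round(0) for y in(.065,-.065)],'grip',((proj(t,np.array([.595,y0,.03])+C@[0,0,.118])[0])).round(2),((proj(s,np.array([.595,y0,.03])+C@[0,0,.118])[0])).round(2))
```

```text
[array([142.  , 240.58, 189.97]), array([ 86.  , 390.97, 197.77])]
grip [ 0.5447 -0.2168  0.1336 -0.0835] -4.782405984899129 [-0.62 -0.04 -0.24 -0.69  0.21  0.2 ] origin [ 0.5944 -0.2209  0.0267]
-0.222 top lip out [532. 245.] [687. 258.] grip [390.32 197.57] [239.77 189.39]
-0.22 top lip out [529. 245.] [685. 258.] grip [389.68 197.59] [240.48 189.5 ]
-0.218 top lip out [527. 245.] [682. 258.] grip [389.04 197.6 ] [241.18 189.6 ]
```

The board is centred to within about 2 mm and flush. For the button, I'll turn the tool 90° so the gripper's body keeps clear of the board, and close the fingers.

Request:
servo_tool(
  plan="0 0.01 0 -7;0 0.025 0 -14;0.01 0.036 0 -21;0.03 0.036 0 -28;0.05 0.036 0 -35;0.07 0.036 0 -42;0.09 0.036 0 -49;0.11 0.036 0 -56;0.125 0.036 0 -63;0.135 0.036 0 -70;0.14 0.036 0 -77;0.141 0.036 0 -84",
  grip=1,
  grip_force=20,
)

```text
t: 15.45
tool_pos: [0.583, -0.343, 0.2333]
orientation: [-2.438, -1.979, -0.001]
force: [0.1, 0.6, 0.7]
opening: 0.0017
gripper_force: 0.0
```

```bash
python3 go.py .581 -.346 .06 83.7
```

```text
shift mm [ -3.5  -1.3 173.3] turn -5.57 | t 15.45 pos [ 0.583  -0.343   0.2333] yaw 78.13 F [0.1 0.6 0.7] q [-0.61  0.34  1.25  0.    1.55 -0.4 ]
```

Request:
servo_tool(
  plan="-0.003 -0.001 0.01 -5.6;-0.0035 -0.001 0.03 -5.6;-0.0035 -0.001 0.055 -5.6;-0.0035 -0.001 0.08 -5.6;-0.0035 -0.001 0.105 -5.6;-0.0035 -0.001 0.13 -5.6;-0.0035 -0.001 0.15 -5.6;-0.0035 -0.001 0.165 -5.6;-0.0035 -0.001 0.17 -5.6;-0.0035 -0.001 0.173 -5.6;-0.0035 -0.001 0.173 -5.6;-0.0035 -0.001 0.173 -5.6",
)

```text
t: 16.45
tool_pos: [0.5806, -0.3486, 0.0625]
orientation: [2.347, 2.085, 0.001]
force: [0.1, 0.1, 0.1]
opening: 0.0003
gripper_force: 0.0
```

```bash
python3 go.py .581 -.346 .045 83.7
```

```text
shift mm [ 2.7  0.1 17.5] turn -0.45 | t 16.45 pos [ 0.5806 -0.3486  0.0625] yaw 83.25 F [0.1 0.1 0.1] q [-0.62  0.46  1.41  0.    1.26 -0.5 ]
```

Request:
servo_tool(
  plan="0.002 0 0.004 0;0.002 0 0.008 0;0.002 0 0.012 0;0.002 0 0.015 0;0.002 0 0.017 0;0.002 0 0.018 0;0.002 0 0.019 0;0.002 0 0.02 0;0.002 0 0.021 0;0.002 0 0.021 0",
)

```text
t: 17.28
tool_pos: [0.5806, -0.3468, 0.0448]
orientation: [2.347, 2.086, 0.001]
force: [-13.6, 9.1, 33.0]
opening: 0.0003
gripper_force: 16.3
```

Request:
servo_tool(
  plan="0 0 -0.004 0;0 0 -0.012 0;0 0 -0.012 0;0 0 -0.012 0",
)

```text
t: 17.62
tool_pos: [0.5799, -0.3464, 0.052]
orientation: [2.348, 2.086, 0.0]
force: [0.3, 0.2, -0.4]
opening: 0.0006
gripper_force: 0.0
```

```bash
python3 go.py .581 -.346 .045 83.7
python3 - <<'E'
from h import *
s=snap("scene");i=s["image"][185:245,180:280];cv2.imwrite("pics/m8.png",cv2.resize(i,(800,480),interpolation=cv2.INTER_CUBIC))
st=status.read_state();M=R.from_rotvec(st['orientation']).as_matrix();print(((proj(s,M@[0,0,.017]+st['tool_pos'])[0]-[180,185]+.44)*8))
E
```

```text
shift mm [0.6 1.1 7. ] turn -0.47 | t 17.62 pos [ 0.5799 -0.3464  0.052 ] yaw 83.23 F [ 0.3  0.2 -0.4] q [-0.61  0.47  1.42 -0.    1.25 -0.5 ]
[157.55217317 232.74216746]
```

View pics/m8.png

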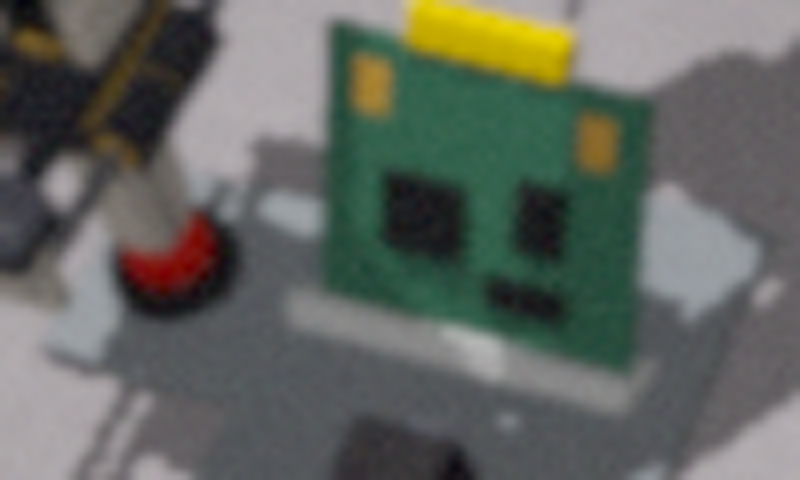

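The closed fingertips are over the red button at (165,235), and the board hasn't moved. I'll probe gently for where contact starts, to tell whether that was a full press.

Request:
servo_tool(
  plan="0 0.001 0.001 0;0 0.001 0.002 0;0 0.001 0.002 0;0 0.001 0.002 0",
)

```text
t: 18.0
tool_pos: [0.5803, -0.3463, 0.0493]
orientation: [-2.348, -2.086, 0.001]
force: [-2.5, 0.7, 1.8]
opening: 0.0002
gripper_force: 1.3
```

Request:
servo_tool(
  plan="0 0 0.001 0;0 0 0.002 0;0 0 0.002 0;0 0 0.002 0",
)

```text
t: 18.33
tool_pos: [0.5807, -0.3464, 0.0478]
orientation: [-2.348, -2.086, 0.0]
force: [-2.7, 0.5, 3.8]
opening: 0.0004
gripper_force: 1.7
```

Request:
servo_tool(
  plan="0 0 0.001 0;0 0 0.002 0;0 0 0.002 0;0 0 0.002 0",
)

```text
t: 18.67
tool_pos: [0.5809, -0.3464, 0.0459]
orientation: [2.348, 2.087, 0.0]
force: [-2.5, 0.9, 4.9]
opening: 0.0006
gripper_force: 2.2
```

The spring starts at about 0.0505 m and reads 4.9 N at 0.0459 m, so the button goes nearly to its stop, as it did on the first press. I'll add one small nudge to finish the stroke, then retreat.

Request:
servo_tool(
  plan="0 0 0.0005 0;0 0 0.001 0;0 0 0.001 0",
)

```text
t: 18.92
tool_pos: [0.5809, -0.3464, 0.0453]
orientation: [2.348, 2.087, 0.0]
force: [-3.1, 2.4, 7.4]
opening: 0.0005
gripper_force: 3.5
```

Request:
servo_tool(
  plan="0 0 -0.005 0;0 0 -0.015 0;0 0 -0.035 0;0 0 -0.06 0;0 0 -0.09 0;0 0 -0.12 0;0 0 -0.15 0;0 0 -0.17 0;0 0 -0.18 0;0 0 -0.18 0;0 0 -0.18 0;0 0 -0.18 0",
)

```text
t: 19.92
tool_pos: [0.58, -0.3458, 0.2223]
orientation: [-2.346, -2.084, 0.001]
force: [-0.0, -0.5, -0.3]
opening: 0.0005
gripper_force: 0.0
```

Run:
```python
from fit import *
c=snap("scene");print(mask(c,'y',(225,175,35,30))[1], status.read_state()['force'])
b0=s["image"].astype(int);b1=c["image"].astype(int)
cv2.imwrite("pics/fin.png",c["image"])
print(robot.close_job())
```

```text
[241.12       189.93333333] [ 0.0402224  -0.34132486 -0.13568209]
the job is handed in; nothing more can be done
None
```

I moved the yellow-grip board to the inspection stand, where it rests flush against the back plate, about 2 mm off centre. I pressed the red button fully after letting go (twice, as I repeated it to be sure), and handed the job in at about 20 s. Other objects looked undisturbed in the close-ups, but I didn't compare the whole scene at the end.

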